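# Clamp the length stop and hold a timber sample ready for the saw

## Robot

A 6-joint arm with a two-finger parallel gripper is mounted at the origin on the work surface. World frame = base frame: x ahead of the robot, y to its left, z up, the work surface at z = 0. Lengths are in m, angles in rad, forces in N, time in s.
With the tool pointing down it reaches from about 0.35 to 0.775 m from the base axis. Payload 5.5 kg.
Tool frame: the origin (TCP) lies midway between the tips of the shut fingers; the grasp point (between the pads) lies grip_point_offset behind it (grip_point_offset is the distance from the TCP to the grasp point, in m); z points along the fingers, y is the direction in which the jaws open and shut (so a half turn about z gives the same grasp; the last joint's range is limited). The gripper opens to 85 mm and grips with 20 to 120 N. Pads are 22 mm wide; open, the fingers measure 114 mm over their backs; the gripper's body (76 mm by 85 mm) begins 54 mm behind the grasp point. The pads swing forward as they close: fully open they stand 13 mm farther back than shut.
Start: joints at [-1.329, 0.313, 0.046, 1.304, 0, 1.431], TCP at [0.214, -0.534, 0.231] pointing down, gripper open.
Joint ranges: [-2.76, 2.76], [-0.86, 1.69], [-1.03, 1.26], [-2.2, 2.34], [-1.47, 1.5], [-3.14, 3.14]. Speed limits (rad/s): [2.57, 2.57, 3.14, 3.14, 3.14, 3.14].

## Interface

Orientations are given as a unit quaternion [w, x, y, z].
In Python, from workcell import * gives the robot as it stands.
- The arm moves only by the tool send_rows, never from a script. Its argument "series" is one flat list of numbers, 7 for each row, row after row: the shift along the tool's x, y, z in cm, then the turn, a rotation vector about the tool's x, y, z in degrees, then the opening, from 0 (shut) to 1 (fully open). A call has 1 to 10 rows; each row is the pose to reach, as a shift and turn from the pose commanded when the call began, along the tool's axes at that moment; what a row does not reach only later rows make up. A row lasts 1/12 s, in which the tool goes at most 41.7 mm and 7.16 degrees, less where a joint would pass 70% of its speed; a pose out of reach is approached as far as the arm can. A call with a gripper value outside its range is refused whole. The fingers move at their own pace and stop on an object; "newtons" is the grip in N (left out, the last holds). Time passes only in rows, so rows that repeat a pose let the fingers close. It gives the time, the measured TCP pose, the force and the opening at its end, in the units of the state.
- get_state(): the state, without advancing time (a new reading comes with each control period).
- read_camera(name): name is "scene" or "top"; returns the picture (420x560x3 uint8, blue, green, red); there is no depth.
- camera_info(name): a dict with "K" (3x3 intrinsics, pixels), "D" ([k1, k2, p1, p2, k3] as OpenCV has them; the pictures are not rectified), "xyz" and "attitude" of the camera in the world. Camera axes: x right, y down, z forward; pixel columns grow to the right and rows downward; lengths in m; the calibration is good to about 2 mm. A picture is of the moment at which its call begins. camera_info takes no time and is no camera call.
- hand_in(): hands the job in, once; it reports no verdict.
Trained networks look in the newest picture that a camera, given by its name, has taken for a name from the list of things; names that differ only in an ending like _2 or _b are one class to them, and where a whole thing is asked for, a point or a joint stands for the part that bears it (a point fixed in the world has none). Each returns a list of dicts, best first, with "p" (0 to 1); they miss things now and then, are a little off and sometimes report something else, mostly with a low value. They report only what shows in the picture. A call takes as long as a camera call.
- silhouettes(camera, label): "pixels" (420x560 bool, what is visible of it) and "box" ([left, top, width, height] in pixels, round what is visible of it).
The state is a dict: "clock": time; "joint_pos": joint angles; "qvel": joint speeds; "tau": joint torques, N m; "tcp_pos": TCP position; "orientation": TCP orientation; "wrist_force": force on the tool from outside, world axes, zero at the start; "ft_torque": the same for the moment, N m; "finger_gap": finger opening in m.
Only numpy, scipy, OpenCV 4.12 (cv2) and the standard library are available. Lean on these libraries where they do the work, as an engineer would, in place of code of your own. Each camera call takes 0.05 s, during which the arm holds its last target. There are 200 camera calls.

## Task

Get the pale square wood stick ready to be sawn on the bench saw. First crank the clamp over the red stop block clockwise until it is fully tight, without shifting the block; then fetch the stick from the bench, lay it flat on the carriage along the blue fence with its end touching the stop block, and press it firmly with one diagonal push, down onto the carriage and in against the fence. Finish while still holding it pressed there, flush, and leave the other things on the bench where they are.

Things in the scene. Friction and masses are not known exactly. Their poses are not given: they have to be found in the camera images.
- saw: Low white table-type bench saw, housing 360 x 360 mm with a steel deck to 112 mm above the bench. Fixed to the bench. Origin: centre of its underside; x points away from the operator (towards the clear blade guard at the back), y along the fence, z up.
- carriage: Aluminium carriage plate on the saw, fixed (locked) for this job. Origin on its top face, 130 mm above the bench; axes as the saw's. The flat plate reaches from x = -170 to +12 mm and y = -150 to +150 mm. The clear blade guard stands behind the fence, from x = 36 mm, 32 mm wide about y = -5 mm, its top 53 mm above the plate.
- fence: Blue straight fence, fixed on the carriage, 280 mm long (y), 16 mm thick and 20 mm high, so lower than the stick. Origin: at the foot of its front (operator-side) face, middle of its length, on the carriage's top; x points from the front face back into the fence, y along it, z up. The stick belongs on the -x side.
- stop_block: Red metal length stop, 40 x 40 mm and 30 mm high, 0.3 kg, loose: it stands on the carriage within 1 mm of the fence's front face and slides away if pushed before it is clamped. Origin: centre of its underside; axes as the fence's. The clamp's pad comes down on the middle of its top.
- stop_face (a point): Centre of the stop block's face that looks to -y along the fence; the stick's end goes against it. 15 mm above the carriage.
- clamp_axis (a point): Point on the vertical screw axis of the clamp, at the height of the stop block's top, 30 mm above the carriage. The dark steel clamp frame is fixed: a post rises from the fence behind the block and an arm at 68 to 92 mm above the carriage carries the screw over the block's middle. Under the arm is a round steel pad (26 mm wide), 2 to 4 mm above the block at the start.
- clamp_crank (a joint): Crank of the clamp screw, rad; grows clockwise seen from above, which lowers pad and crank by 4 mm a turn. Starts at 0 to 3; the pad meets the block at about 6.3 and the crank comes up hard, fully tight, at about 7.6 (so it takes 3/4 to 1 1/4 turns). It turns with about 1.5 N at the handle, up to a few newtons as it bites, and stays where it is left.
- crank_grip (a point): Middle of the crank's upright black handle, which spins freely on its pin: 18 mm thick, 42 mm tall, this point 18 mm below its top, 50 mm out from the screw axis, 144 mm above the carriage at joint value 0 and sinking with the crank. Gripped from above, it can be led round in a level circle without turning the gripper. The crank's steel arm lies 24 to 32 mm below; nothing near stands as high.
- stick: Pale square wood stick, 36 x 36 mm and 160 mm long (its y axis), 0.1 to 0.2 kg, lying on the bench to the right (-y) of the saw. Origin: centre of its underside, z up. Laid up, its upper 16 mm stand above the fence, so that it may stay gripped across its width from above; both ends are alike.
- dark_stick: Dark wood stick, 36 x 36 x 120 mm long (y). Bystander. Origin: centre of its underside.
- jar: Amber glass jar with a black lid, 64 mm wide, 85 mm tall. Bystander. Origin: centre of its underside.
- wash_bottle: White wash bottle with a red cap and spout, 72 mm wide, 190 mm tall. Bystander. Origin: centre of its underside.
- metal_cup: Copper-coloured extraction cup, 62 mm wide, 80 mm tall. Bystander. Origin: centre of its underside.
- offcut: Short brown wood offcut, 36 x 45 x 36 mm. Bystander. Origin: centre of its underside.
- calliper: Steel sliding calliper with a black display, about 200 x 55 mm, lying flat. Bystander. Origin: below its display, on the bench.
- clamp_foot: Round steel pad of the clamp, 26 mm wide and 7 mm thick, on the screw below the clamp's arm; it slides only straight down with the crank and does not turn. Origin: centre of its underside.

How it is judged:
On the way:
1. the clamp is cranked tight on the stop block before the stick is fetched (contact force between clamp_foot and stop_block above 12 N and distance of stop_block from where it was at the start of the episode below 0.004 m and distance of stick from where it was at the start of the episode below 0.03 m), for 0.2 s.
At the end, for the whole second after the job is handed in: Clamp tight (pad on stop over 12 N), stop within 4 mm of its start; stick at rest, upright and parallel to the fence (0.03 rad), its gap at the stop under 2.5 mm, within 3 mm of flush on fence and carriage, and still pushed by the fingers: over 3 N on the fence and over 4 N on the carriage (contact force between clamp_foot and stop_block above 12 N and distance of stop_block from where it was at the start of the episode below 0.004 m and contact force between stick and fence above 3 N and contact force between stick and carriage above 4 N and contact force between the fingers and stick above 2 N and angle between the y axis of stick and the y axis of fence, either way round below 0.03 rad and angle between stick's own z axis and vertical below 0.04 rad and z of stick in the frame of carriage between -0.003 and 0.003 m and x of stick in the frame of fence between -0.021 and -0.015 m and y of stick in the frame of stop_face between -0.0825 and -0.0775 m and linear speed of stick below 0.01 m/s); the arm keeps its last pose, push and grip.
It fails at once if a bystander on the bench is shifted by more than 20 mm (distance of any of dark_stick, jar, wash_bottle, metal_cup, offcut, calliper from where it was at the start of the episode above 0.02 m).
It also fails if it takes over 58 s, if anything falls off the work surface, if the arm or the gripper's body presses on something with over 40 N, if the wrist force passes 120 N, or if a joint passes its speed limit or range.

## Working session

There is one attempt and no reset: what is moved stays moved. The work goes in short steps, Python scripts to look and compute and a tool call to move; the robot and the scene stay as the last step left them, time stands still between calls to the robot, and variables do not carry over. Pictures are saved under pics/ and viewed, about 8 in all and at most 12, crops included, and the job is handed in when it is done.

Besides the shell and the picture viewer there is one more tool, called after "Request:" in YAML: its name, and indented under it one key for each argument. send_rows: Moves the arm, as the interface text tells. Its arguments: {"type":"object","properties":{"series":{"type":"array"},"newtons":{"type":"number"}},"required":["series"]}

```bash
mkdir -p pics; ls; python3 - <<'E'
from workcell import *
import cv2,numpy as np
for n in ("scene","top"):
    im=read_camera(n); cv2.imwrite(f"pics/{n}0.png",im)
    c=camera_info(n); print(n,c)
    for l in ("stick","stop_block","fence","carriage","saw","crank_grip","clamp_foot"):
        for d in silhouettes(n,l)[:2]:
            ys,xs=np.nonzero(d["pixels"]); print(l,round(d["p"],2),d["box"],xs.mean().round(1),ys.mean().round(1),len(xs))
print(get_state())
print(grip_point_offset)
E
```

```text
pics
scene {'K': array([[411.58296385,   0.        , 276.84076557],
       [  0.        , 411.58296385, 207.87467969],
       [  0.        ,   0.        ,   1.        ]]), 'D': array([0.03646707, 0.        , 0.        , 0.        , 0.        ]), 'xyz': array([1.27334293, 0.36317166, 1.22027626]), 'attitude': array([-0.16313454,  0.4666519 ,  0.82253389, -0.28117809])}
stick 0.84 [200.0, 169.6, 43.7, 16.6] 221.8 179.0 491
stick 0.32 [159.1, 144.1, 21.9, 32.7] 171.7 155.2 267
stop_block 0.68 [200.0, 169.5, 48.5, 18.8] 223.2 179.3 567
stop_block 0.46 [363.5, 249.1, 9.2, 13.1] 366.6 255.0 63
fence 0.6 [288.0, 219.5, 81.6, 49.5] 326.4 243.4 690
carriage 0.42 [287.4, 221.1, 81.1, 48.4] 325.8 243.1 625
saw 0.66 [243.9, 189.0, 159.2, 150.7] 320.5 262.6 12901
crank_grip 0.64 [362.6, 231.9, 28.8, 14.9] 376.9 238.9 205
crank_grip 0.44 [193.4, 226.4, 24.1, 30.1] 205.5 240.0 443
clamp_foot 0.79 [360.6, 229.4, 28.7, 23.7] 375.0 239.2 275
top {'K': array([[379.00991672,   0.        , 271.299694  ],
       [  0.        , 379.00991672, 206.03277869],
       [  0.        ,   0.        ,   1.        ]]
[... 637 characters left out ...]
62.6 194.8 226
{'clock': 0.8, 'joint_pos': array([-1.32862267e+00,  3.13159025e-01,  4.61590093e-02,  1.30358258e+00,
       -1.12596507e-05,  1.43120973e+00]), 'qvel': array([ 0.0015742 , -0.00048443, -0.00021276,  0.00148638,  0.0003862 ,
        0.00018454]), 'tau': array([-1.15337389e-03, -4.80389071e+01,  2.98795742e+01, -1.97834388e-04,
       -2.29663792e-04,  1.94935534e-07]), 'tcp_pos': array([ 0.21423255, -0.53368326,  0.23137069]), 'orientation': array([ 1.07012030e-04,  9.81837630e-01,  1.89723107e-01, -1.43396118e-07]), 'wrist_force': array([0.01909877, 0.42077   , 0.60507366]), 'ft_torque': array([-0.00890055,  0.00173499, -0.02130918]), 'finger_gap': 0.0853536300654102}
0.0187
```

```bash
python3 - <<'E'
import cv2
a=cv2.imread("pics/scene0.png");b=cv2.imread("pics/top0.png")
cv2.imwrite("pics/s1.png",cv2.resize(a[140:350,150:430],None,fx=2.85,fy=2.85,interpolation=cv2.INTER_CUBIC))
cv2.imwrite("pics/t1.png",cv2.resize(b[130:290,160:400],None,fx=3.3,fy=3.3,interpolation=cv2.INTER_CUBIC))
E
```

```text
(no output)
```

View pics/s1.png

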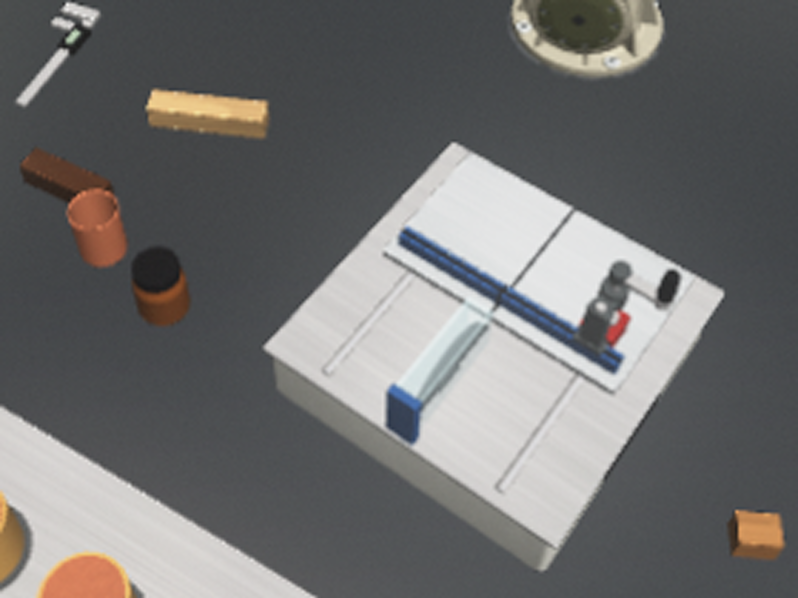

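View pics/t1.png

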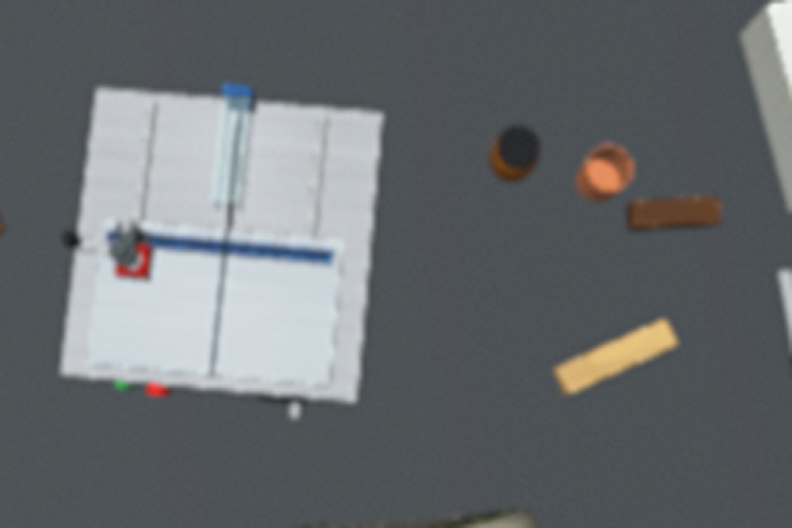

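The scene view shows the stick at about (222,180), saw at (320,262), and black crank handle at about (385,241). In the top view the stick is at (347,237), the handle at (181,202) and the red block at (200,209). Next I'll fit models to these.

```bash
cat > h.py <<'E'
import cv2,numpy as np
from scipy.optimize import minimize,least_squares
from scipy.spatial.transform import Rotation as R
from workcell import *
C={n:camera_info(n) for n in("scene","top")}
def proj(n,P):
    c=C[n];q=c["attitude"];r=R.from_quat([q[1],q[2],q[3],q[0]]).as_matrix()
    rv=cv2.Rodrigues(r.T)[0]
    return cv2.projectPoints(np.array(P,float).reshape(-1,3),rv,-r.T@c["xyz"],c["K"],c["D"])[0][:,0]
def box(p,lx,ly,z0,z1):
    x,y,a=p;c,s=np.cos(a),np.sin(a)
    return [[x+c*u*lx/2-s*v*ly/2,y+s*u*lx/2+c*v*ly/2,z] for u in(-1,1) for v in(-1,1) for z in(z0,z1)]
S=8
def ren(n,P,shape=(420,560)):
    h=cv2.convexHull(proj(n,P).astype(np.float32))[:,0]
    m=np.zeros((shape[0],shape[1]),np.uint8)
    big=np.zeros((shape[0]*S//2,shape[1]*S//2),np.uint8)
    cv2.fillConvexPoly(big,np.round((h+.5)*S/2*16).astype(np.int32)-8,255,shift=4)
    return cv2.resize(big,(shape[1],shape[0]),interpolation=cv2.INTER_AREA)/255.
def fitmask(masks,p0,lx,ly,z0,z1):
    f=lambda p:sum(np.abs(ren(n,box(p,lx,ly,z0,z1))-m).sum() for n,m in masks.items())
    sx=np.array([p0,[p0[0]+.02,p0[1],p0[2]],[p0[0],p0[1]+.02,p0[2]],[p0[0],p0[1],p0[2]+.1]])
    r=minimize(f,p0,method="Nelder-Mead",options=dict(initial_simplex=sx,xatol=2e-4,fatol=.1))
    return r.x,r.fun,sum(m.sum() for m in masks.values())
def tri(obs):
    f=lambda X:np.concatenate([(proj(n,X)[0]-uv) for n,uv in obs.items()])
    r=least_squares(f,[.45,.1,.15]);return r.x,r.fun
E
python3 - <<'E'
from h import *
I={n:cv2.imread(f"pics/{n}0.png") for n in C}
crop=lambda n,p:(np.array(p)/(2.85 if n=="scene" else 3.3)+([150,140] if n=="scene" else [160,130])-.35)
# saw corners: order back-left(+x+y), back-right(+x-y), front-right, front-left
K={"top":[(97,87),(384,112),(357,402),(61,376)],"scene":[(545,570),(265,348),(455,143),(722,293)]}
def cs(p):
    x,y,a=p;c,s=np.cos(a),np.sin(a)
    return [[x+c*u-s*v,y+s*u+c*v,.112] for u,v in((.18,.18),(.18,-.18),(-.18,-.18),(-.18,.18))]
f=lambda p:np.concatenate([(proj(n,cs(p))-[crop(n,q) for q in K[n]]).ravel() for n in K])
r=least_squares(f,[.45,.15,0]);print("saw",r.x,np.round(r.fun,1));saw=r.x
hsv={n:cv2.cvtColor(I[n],cv2.COLOR_BGR2HSV).astype(int) for n in I}
# stick
M={}
for n,(l,t,w,h) in {"scene":(197,166,50,24),"top":(325,222,48,32)}.items():
    m=(hsv[n][...,1]>70)&(hsv[n][...,2]>90)&(hsv[n][...,0]<28);k=np.zeros_like(m);k[t:t+h,l:l+w]=1;M[n]=(m&k)*1.
print("stick",fitmask(M,[.25,-.33,.4],.036,.16,0,.036), {n:fitmask({n:M[n]},[.25,-.33,.4],.036,.16,0,.036) for n in M})
# fence
B={}
for n,(l,t,w,h) in {"scene":(286,215,86,60),"top":(190,195,75,20)}.items():
    m=(hsv[n][...,1]>110)&(abs(hsv[n][...,0]-110)<15)&(hsv[n][...,2]>50);k=np.zeros_like(m);k[t:t+h,l:l+w]=1;B[n]=(m&k)*1.
p0=[saw[0]+.01,saw[1],saw[2]]
print("fence c",fitmask(B,p0,.016,.28,.13,.15),{n:fitmask({n:B[n]},p0,.016,.28,.13,.15)[0] for n in B})
# handle, block
obs={}
for n,(l,t,w,h) in {"scene":(378,230,14,20),"top":(174,196,13,12)}.items():
    g=I[n].max(2)[t:t+h,l:l+w];
    print(n);print(g if n=="top" else "")
    ys,xs=np.nonzero(g<45);obs[n]=np.array([xs.mean()+l,ys.mean()+t]);print(obs[n],len(xs))
print("handle",tri(obs))
for n in I:
    m=((hsv[n][...,0]<6)|(hsv[n][...,0]>174))&(hsv[n][...,1]>170);ys,xs=np.nonzero(m[:,:400]);s=(abs(ys-(205 if n=="top" else 254))<14)&(abs(xs-(200 if n=="top" else 365))<14);print("red",n,xs[s].min(),xs[s].max(),ys[s].min(),ys[s].max(),xs[s].mean(),ys[s].mean())
E
```

```text
saw [ 0.60709331  0.14548039 -0.1160965 ] [ 0.9 -0.4 -1.8  0.3 -2.3 -2.6  0.1 -3.6  1.4 -7.9  0.1  0.5 -0.3  2.
 -0.9  2.1]
stick (array([ 0.45323249, -0.363589  ,  0.40065366]), np.float64(76.30196078431372), np.float64(922.0)) {'scene': (array([-0.4180974 , -0.49075449,  2.0387735 ]), np.float64(732.756862745098), np.float64(551.0)), 'top': (array([ 0.32736446, -0.31840661, -0.04054188]), np.float64(708.0941176470589), np.float64(371.0))}
fence c (array([ 0.58674805,  0.14303272, -0.11436352]), np.float64(812.0235294117647), np.float64(231.0)) {'scene': array([ 0.75851909, -0.16045505, -0.77193239]), 'top': array([ 0.58877577,  0.14375322, -0.14442997])}
scene

[nan nan] 0
top
[[ 88  87  87  87  87  89  85  85  88 120 172 200 204]
 [ 86  87  86  88  87  89  87  84  88 131 183 203 204]
 [ 87  87  89  88  88  86  84  82  91 138 190 204 203]
 [ 86  88  88  86  84  78  76  74  85 137 189 204 203]
 [ 89  86  88  87  82  70  60  59  71 127 182 200 200]
 [ 87  87  87  85  74  63  52  43  51 104 159 188 195]
 [ 88  89  87  86  77  61  48  39  35  73 133 180 196]
 [ 88  86  88  87  80  64  49  33  30  65 128 186 204]
 [ 88  88  88  88  84  73  61  48  61  96 147 188 201]
 [ 87  88  87  87  87  83  77  73  98 135 162 181 187]
 [ 87  88  87  87  88  87  85  90 126 167 181 186 185]
 [ 86  87  86  87  86  87  85  96 139 186 200 200 199]]
[181.4 202.2] 5<stdin>:28: RuntimeWarning: Mean of empty slice.
  ret = ret.dtype.type(ret / rcount)
Traceback (most recent call last):
  File "h.py", line 27, in tri
    r=least_squares(f,[.45,.1,.15]);return r.x,r.fun
ValueError: Residuals are not finite in the initial point.
```

```bash
python3 - <<'E'
from h import *
I={n:cv2.imread(f"pics/{n}0.png") for n in C}
crop=lambda n,p:(np.array(p)/(2.85 if n=="scene" else 3.3)+([150,140] if n=="scene" else [160,130])-.35)
K={"top":[(97,87),(384,112),(357,402),(61,376)],"scene":[(548,541),(265,348),(455,143),(722,293)]}
def cs(p):
    x,y,a=p;c,s=np.cos(a),np.sin(a)
    return [[x+c*u-s*v,y+s*u+c*v,.112] for u,v in((.18,.18),(.18,-.18),(-.18,-.18),(-.18,.18))]
f=lambda p:np.concatenate([(proj(n,cs(p))-[crop(n,q) for q in K[n]]).ravel() for n in K])
r=least_squares(f,[.45,.15,0],loss="soft_l1");print("saw",r.x,np.round(f(r.x),1));saw=r.x
hsv={n:cv2.cvtColor(I[n],cv2.COLOR_BGR2HSV).astype(int) for n in I}
M={}
for n,(l,t,w,h) in {"scene":(197,166,50,24),"top":(325,222,48,32)}.items():
    m=(hsv[n][...,1]>70)&(hsv[n][...,2]>90)&(hsv[n][...,0]<28);k=np.zeros_like(m);k[t:t+h,l:l+w]=1;M[n]=(m&k)*1.
print("stick",{n:fitmask({n:M[n]},[.453,-.363,.4],.036,.16,0,.036) for n in M})
B={}
for n,(l,t,w,h) in {"scene":(286,215,86,60),"top":(190,195,75,20)}.items():
    b=I[n].astype(int);m=(b[...,0]-b[...,2]>45);k=np.zeros_like(m);k[t:t+h,l:l+w]=1;B[n]=(m&k)*1.;print(B[n].sum())
p0=[saw[0]+.01,saw[1],saw[2]]
print("fence c",fitmask(B,p0,.016,.28,.13,.15),{n:fitmask({n:B[n]},p0,.016,.28,.13,.15)[0] for n in B})
obs={}
for n,(l,t,w,h) in {"scene":(378,230,14,20),"top":(174,196,13,12)}.items():
    g=I[n].max(2)[t:t+h,l:l+w]
    ys,xs=np.nonzero(g<62);w_=(70.-g[ys,xs]);obs[n]=np.array([(xs*w_).sum(),(ys*w_).sum()])/w_.sum()+[l,t];print(obs[n],len(xs))
    if n=="scene":print(g)
try: print("handle",tri(obs))
except Exception as e: print(e)
for n in I:
    b=I[n].astype(int);m=(b[...,2]-b[...,1]>90)&(b[...,2]-b[...,0]>90);ys,xs=np.nonzero(m[:,:400]);s=(abs(ys-(205 if n=="top" else 254))<14)&(abs(xs-(200 if n=="top" else 365))<14);print("red",n,xs[s].min(),xs[s].max(),ys[s].min(),ys[s].max(),xs[s].mean(),ys[s].mean())
E
```

```text
saw [ 0.60126078  0.14285472 -0.11265292] [ 1.3  1.1 -1.3  1.5 -1.4 -1.3  0.9 -2.   0.7 -0.   0.5 -1.  -0.4  0.6
 -1.2  0.2]
stick {'scene': (array([ 0.45261692, -0.36418945,  0.408235  ]), np.float64(27.011764705882356), np.float64(551.0)), 'top': (array([ 0.45452808, -0.3647425 ,  0.39359936]), np.float64(44.247058823529414), np.float64(371.0))}
224.0
170.0
fence c (array([ 0.58745575,  0.14369677, -0.11142916]), np.float64(654.7921568627451), np.float64(394.0)) {'scene': array([ 0.58228799,  0.14506136, -0.11592788]), 'top': array([ 0.58873566,  0.13895449, -0.11878656])}
[383.92678227 240.39980732] 52
[[221 219 213 202 177 118  82  82  80  81  82  82  81  80]
 [224 222 220 223 218 197 176 118  79  81  81  80  81  81]
 [225 225 223 222 220 222 218 196 166 103  82  81  81  81]
 [226 226 224 225 223 222 220 222 215 190 163  80  80  80]
 [226 226 225 224 224 210 172 156 158 190 212 168 134  94]
 [226 226 226 226 217 171  80  52  57 112 188 216 203 181]
 [226 226 225 225 198 102  52  52  51  57 132 207 225 221]
 [225 226 225 211 146  47  52  52  54  54 113 195 223 221]
 [225 225 225 1
[... 234 characters left out ...]
  49  48  47  47  50  57 134 217 226 201 208]
 [208 197 130  47  47  48  48  50  93 177 223 213 203 212]
 [166 169 116  48  49  49  48  55 138 209 205 199 212 211]
 [148 132 112  75  49  48  48  83 167 210 195 209 213 212]
 [204 162 110 113 100  91 110 153 188 202 206 215 215 214]
 [228 198 121 116 126 128 155 190 197 202 215 216 216 213]
 [228 220 186 162 164 162 183 200 200 210 215 217 214 214]
 [225 227 223 216 212 208 198 190 209 216 216 215 215 214]]
[181.015625 202.225   ] 15
handle (array([0.57904749, 0.3005108 , 0.26967177]), array([ 0.09032443,  0.00697574,  0.11972603, -0.03712909]))
red scene 363 370 250 259 366.4 254.6
red top 196 204 205 212 201.63636363636363 209.22727272727272
```

```bash
cat >> h.py <<'E'
YF=-0.1135; FX=np.array([np.cos(YF),np.sin(YF)]); FY=np.array([-np.sin(YF),np.cos(YF)])
F0=np.array([.5785,.1444])
def rot(st=None):
    q=(st or get_state())["orientation"];return R.from_quat([q[1],q[2],q[3],q[0]])
def goal(pos,yaw_y,st=None):
    """shift cm/turn deg in tool axes to world pos with tool y at yaw yaw_y, z down"""
    st=st or get_state();r=rot(st)
    ty=np.array([np.cos(yaw_y),np.sin(yaw_y),0]);tz=np.array([0,0,-1.]);T=R.from_matrix(np.stack([np.cross(ty,tz),ty,tz],1))
    return np.round(r.inv().apply(np.array(pos)-st["tcp_pos"])*100,2),np.round((r.inv()*T).as_rotvec()*180/np.pi,1)
E
python3 - <<'E'
from h import *
A=F0+FX*-.0205+FY*.1053;print("axis",A)
for n in C:
    print(n,"block top corners",proj(n,box([*A,YF],.04,.04,.16,.16)).round(1).tolist(), "handle",proj(n,[.579,.3005,.27]).round(1))
print(goal([.579,.3005,.35],YF))
print(get_state()["clock"])
E
```

```text
axis [0.57005781 0.25134423]
scene block top corners [[359.6, 243.5], [359.6, 243.5], [371.2, 250.3], [371.2, 250.3], [352.9, 252.4], [352.9, 252.4], [364.6, 259.4], [364.6, 259.4]] handle [[384.  240.3]]
top block top corners [[203.7, 214.2], [203.7, 214.2], [193.8, 213.2], [193.8, 213.2], [204.9, 204.4], [204.9, 204.4], [195.1, 203.4], [195.1, 203.4]] handle [[181.1 202.2]]
(array([ 64.93, -63.82, -11.88]), array([  0. ,   0. , -61.6]))
0.8
```

Request:
send_rows:
  series: [0,0,-4,0,0,-6,1,1,-1,-8,0,0,-12,1,3,-3,-11,0,0,-18,1,5.5,-5.5,-12,0,0,-25,1,8.3,-8.3,-12,0,0,-32,1,11,-11,-12,0,0,-39,1,14,-14,-12,0,0,-46,1,17,-17,-12,0,0,-53,1,20,-20,-12,0,0,-60,1,22.5,-22.5,-12,0,0,-61.6,1]
  newtons: 40

```text
clock: 1.63
tcp_pos: [0.3394, -0.2388, 0.3516]
orientation: [0.0, 0.744, 0.668, 0.0]
wrist_force: [1.0, 0.4, 0.1]
finger_gap: 0.0852
```

```bash
python3 - <<'E'
from h import *
s=get_state();print(s["clock"],s["tcp_pos"],s["wrist_force"],goal([.579,.3005,.35],YF))
E
```

```text
1.6333 [ 0.33943847 -0.238781    0.35161538] [1.00733087 0.37918479 0.08979184] (array([56.21, 17.97,  0.16]), array([0. , 0. , 0.3]))
```

Request:
send_rows:
  series: [3,1,0,0,0,0,1,7,2.2,0,0,0,0,1,11,3.5,0,0,0,0,1,15,4.8,0,0,0,0,1,19,6,0,0,0,0,1,23,7.4,0,0,0,0,1,27,8.6,0,0,0,0,1,31,10,0,0,0,0,1,34,11,0,0,0,0,1,37,12,0,0,0,0,1]

```text
clock: 2.47
tcp_pos: [0.5009, 0.1155, 0.3513]
orientation: [0.0, 0.746, 0.666, 0.0]
wrist_force: [0.9, -0.5, -0.0]
finger_gap: 0.0852
```

Request:
send_rows:
  series: [3,1,0,0,0,0,1,7,2.2,0,0,0,0,1,10,3.5,0,0,0,0,1,13,4.2,0,0,0,0,1,15,5,0,0,0,0,1,16,5,0,0,0,0,1,16,5,0,0,0,0,1]

```text
clock: 3.05
tcp_pos: [0.5683, 0.2681, 0.3501]
orientation: [-0.0, 0.745, 0.667, -0.001]
wrist_force: [-0.8, 0.2, 0.4]
finger_gap: 0.0854
```

```bash
python3 - <<'E'
from h import *
s=get_state();print(s["clock"],s["tcp_pos"],s["wrist_force"],goal([.579,.3005,.35],YF))
for n in C:
    im=read_camera(n);cv2.imwrite(f"pics/{n}2.png",im)
    a=im[205:285,325:425] if n=="scene" else im[165:245,150:250]
    globals()[n]=cv2.resize(a,None,fx=4,fy=4,interpolation=cv2.INTER_CUBIC)
cv2.imwrite("pics/c2.png",np.hstack([scene,top]))
E
```

```text
3.05 [0.56832471 0.26810441 0.35014992] [-0.81354978  0.20729915  0.3732201 ] (array([3.34, 0.7 , 0.01]), array([-0.1,  0. ,  0.1]))
```

View pics/c2.png

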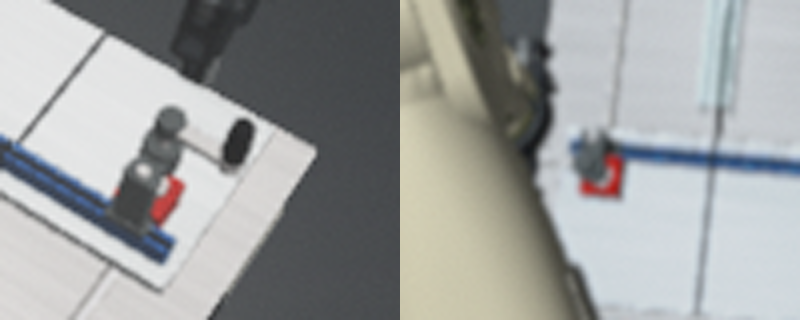

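Request:
send_rows:
  series: [1.5,0.4,0,0,0,0,1,3.3,0.7,0,0,0,0,1,3.3,0.7,0,0,0,0,1,3.3,0.7,2,0,0,0,1,3.3,0.7,5,0,0,0,1,3.3,0.7,7,0,0,0,1,3.3,0.7,8.5,0,0,0,1,3.3,0.7,9.2,0,0,0,1,3.3,0.7,9.2,0,0,0,1,3.3,0.7,9.2,0,0,0,0.6]

```text
clock: 3.98
tcp_pos: [0.579, 0.2972, 0.2603]
orientation: [0.0, 0.747, 0.665, 0.0]
wrist_force: [0.3, -0.4, -0.7]
finger_gap: 0.0755
```

```bash
python3 - <<'E'
from h import *
s=get_state();print(s["clock"],s["tcp_pos"],s["wrist_force"],goal([.579,.3005,.258],YF), (s["tcp_pos"][:2]-F0)@np.stack([FX,FY],1))
E
```

```text
3.9833 [0.5789774  0.29721002 0.26028083] [ 0.31108848 -0.35222497 -0.7117335 ] (array([ 0.33, -0.04,  0.23]), array([ 0. ,  0. , -0.1])) [-0.0168324   0.15188087]
```

Request:
send_rows:
  series: [0.3,0,0.1,0,0,0,0.6,0.3,0,0.1,0,0,0,0.3,0.3,0,0.1,0,0,0,0,0.3,0,0.1,0,0,0,0,0.3,0,0.1,0,0,0,0,0.3,0,0.1,0,0,0,0]
  newtons: 40

```text
clock: 4.48
tcp_pos: [0.5794, 0.3015, 0.2589]
orientation: [0.0, 0.746, 0.666, 0.0]
wrist_force: [-0.7, 0.8, 2.6]
finger_gap: 0.0166
```

```bash
python3 - <<'E'
from h import *
s=get_state();print(s["clock"],s["tcp_pos"],rot().inv().apply(s["wrist_force"]),s["finger_gap"],s["qvel"])
E
```

```text
4.4833 [0.57941549 0.30154671 0.25894367] [ 0.7157997  -0.74850721 -2.56373825] 0.016633664009432628 [ 0.00077134  0.00046604 -0.00139946 -0.00214462  0.00135776 -0.0006423 ]
```

Request:
send_rows:
  series: [-0.06,0.47,0.01,0,0,0,0,-0.29,1.31,0.02,0,0,0,0,-0.65,2.1,0.03,0,0,0,0,-1.15,2.81,0.04,0,0,0,0,-1.77,3.43,0.05,0,0,0,0,-2.48,3.93,0.06,0,0,0,0,-3.27,4.3,0.07,0,0,0,0,-4.12,4.52,0.08,0,0,0,0,-4.98,4.6,0.1,0,0,0,0,-4.98,4.6,0.1,0,0,0,0]

```text
clock: 5.32
tcp_pos: [0.6198, 0.2446, 0.2575]
orientation: [-0.0, 0.747, 0.665, -0.0]
wrist_force: [-2.4, 0.6, 5.2]
finger_gap: 0.0168
```

```bash
cat > fs.py <<'E'
from h import *
s=get_state();d=s["tcp_pos"][:2]-F0
print(round(s["clock"],2),"fence x,y,z mm",(np.array([d@FX,d@FY,s["tcp_pos"][2]-.13])*1000).round(1),"F tool",rot().inv().apply(s["wrist_force"]).round(1),"T",rot().inv().apply(s["ft_torque"]).round(2),s["finger_gap"].round(4),"tool y yaw-YF",round(np.degrees(np.arctan2(*rot().as_matrix()[[1,0],1])-YF),2))
E
python3 fs.py
```

```text
Traceback (most recent call last):
  File "fs.py", line 3, in <module>
    print(round(s["clock"],2),"fence x,y,z mm",(np.array([d@FX,d@FY,s["tcp_pos"][2]-.13])*1000).round(1),"F tool",rot().inv().apply(s["wrist_force"]).round(1),"T",rot().inv().apply(s["ft_torque"]).round(2),s["finger_gap"].round(4),"tool y yaw-YF",round(np.degrees(np.arctan2(*rot().as_matrix()[[1,0],1])-YF),2))
                                                                                                                                                                                                              ^^^^^^^^^^^^^^^^^^^^^
AttributeError: 'float' object has no attribute 'round'
```

Request:
send_rows:
  series: [-0.87,-0.08,0,0,0,0,0,-1.71,-0.3,0.01,0,0,0,0,-2.5,-0.67,0.02,0,0,0,0,-3.21,-1.17,0.03,0,0,0,0,-3.83,-1.79,0.04,0,0,0,0,-4.33,-2.5,0.05,0,0,0,0,-4.7,-3.29,0.06,0,0,0,0,-4.92,-4.13,0.07,0,0,0,0,-5,-5,0.08,0,0,0,0,-5,-5,0.08,0,0,0,0]

```text
clock: 6.15
tcp_pos: [0.5638, 0.2022, 0.2569]
orientation: [0.0, 0.746, 0.666, 0.0]
wrist_force: [-0.0, 0.7, 3.5]
finger_gap: 0.017
```

```bash
sed -i 's/s\["finger_gap"\].round(4)/round(s["finger_gap"],4)/' fs.py; python3 fs.py
```

```text
6.15 fence x,y,z mm [-21.1  55.8 126.9] F tool [ 0.7 -0.1 -3.5] T [-0.    0.05 -0.01] 0.017 tool y yaw-YF -0.04
```

Request:
send_rows:
  series: [0.08,-0.87,0.01,0,0,0,0,0.3,-1.71,0.02,0,0,0,0,0.67,-2.5,0.03,0,0,0,0,1.17,-3.21,0.04,0,0,0,0,1.79,-3.83,0.05,0,0,0,0,2.5,-4.33,0.06,0,0,0,0,3.29,-4.7,0.07,0,0,0,0,4.13,-4.92,0.08,0,0,0,0,4.13,-4.92,0.09,0,0,0,0]

```text
clock: 6.9
tcp_pos: [0.5192, 0.2501, 0.256]
orientation: [0.0, 0.746, 0.666, -0.0]
wrist_force: [-2.0, -0.1, 7.8]
finger_gap: 0.0172
```

```bash
python3 fs.py
```

```text
6.9 fence x,y,z mm [-70.9  98.3 126. ] F tool [-0.4 -2.  -7.8] T [ 0.51 -0.08  0.02] 0.0172 tool y yaw-YF 0.05
```

Request:
send_rows:
  series: [0.87,-0.08,0,0,0,0,0,1.74,0,0,0,0,0,0,2.58,0.22,0,0,0,0,0,3.37,0.59,0.01,0,0,0,0,4.08,1.09,0.02,0,0,0,0,4.08,1.09,0.02,0,0,0,0]

```text
clock: 7.4
tcp_pos: [0.5358, 0.2897, 0.2558]
orientation: [-0.0, 0.746, 0.666, 0.0]
wrist_force: [-1.1, 1.5, 7.7]
finger_gap: 0.0171
```

```bash
python3 fs.py
```

```text
7.4 fence x,y,z mm [-58.9 139.6 125.8] F tool [ 1.4 -1.2 -7.7] T [ 0.16  0.24 -0.01] 0.0171 tool y yaw-YF 0.03
```

Request:
send_rows:
  series: [0.62,0.62,0,0,0,0,0,1.12,1.33,0,0,0,0,0,1.49,2.12,0.01,0,0,0,0,1.71,2.96,0.02,0,0,0,0,1.79,3.83,0.03,0,0,0,0,1.79,3.83,0.03,0,0,0,0]

```text
clock: 7.9
tcp_pos: [0.5702, 0.303, 0.2554]
orientation: [-0.004, 0.746, 0.666, -0.004]
wrist_force: [-17.5, 1.5, 15.5]
finger_gap: 0.017
```

```bash
python3 fs.py
```

```text
7.9 fence x,y,z mm [-26.2 156.7 125.4] F tool [ -0.4 -17.7 -15.3] T [ 3.76 -0.14  0.05] 0.017 tool y yaw-YF 0.08
```

Request:
send_rows:
  series: [0,0.3,-0.05,0,0,0,0,0,0.3,-0.05,0,0,0,0,0,0.3,-0.05,0,0,0,0,0,0.3,-0.05,0,0,0,0]

```text
clock: 8.23
tcp_pos: [0.5709, 0.3028, 0.2556]
orientation: [-0.005, 0.745, 0.667, -0.005]
wrist_force: [-21.0, 2.4, 14.4]
finger_gap: 0.0169
```

```bash
python3 fs.py; python3 - <<'E'
from h import *
im=read_camera("scene");cv2.imwrite("pics/s3.png",cv2.resize(im[190:300,310:430],None,fx=5,fy=5,interpolation=cv2.INTER_CUBIC))
E
```

```text
8.23 fence x,y,z mm [-25.5 156.5 125.6] F tool [  0.  -21.3 -14.1] T [ 4.56 -0.03  0.08] 0.0169 tool y yaw-YF 0.14
```

View pics/s3.png

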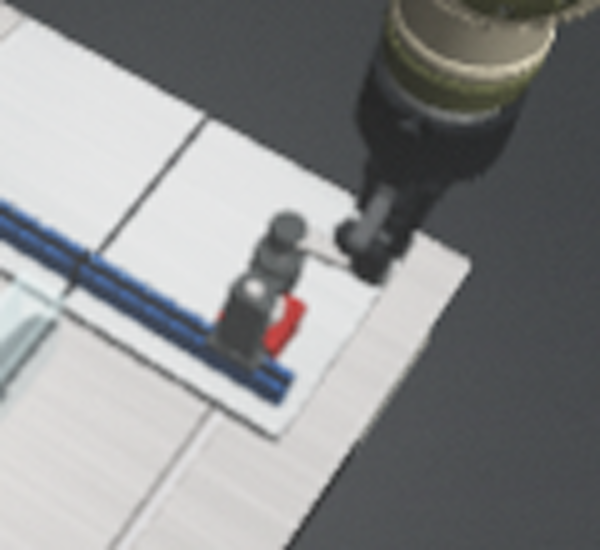

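Request:
send_rows:
  series: [0,-0.5,-0.1,0,0,0,0,0,-0.9,-0.1,0,0,0,0,0,-0.9,-0.1,0,0,0,0.3,0,-0.9,-0.1,0,0,0,0.7,0,-0.9,-0.1,0,0,0,1,0,-0.9,-0.1,0,0,0,1,0,-0.9,-2,0,0,0,1,0,-0.9,-5,0,0,0,1,0,-0.9,-8,0,0,0,1,0,-0.9,-9,0,0,0,1]

```text
clock: 9.12
tcp_pos: [0.5706, 0.3026, 0.3499]
orientation: [0.001, 0.746, 0.666, 0.003]
wrist_force: [-0.1, 0.6, 1.6]
finger_gap: 0.0855
```

```bash
python3 fs.py; python3 -c "
from h import *
print(goal([.4535,-.3645,.12],.40))"
```

```text
9.12 fence x,y,z mm [-25.8 156.3 219.9] F tool [ 0.6 -0.2 -1.6] T [-0.   -0.04 -0.06] 0.0855 tool y yaw-YF -0.05
(array([-67.67,  -4.13,  22.8 ]), array([  0.3,  -0.1, -29.5]))
```

Request:
send_rows:
  series: [-2,0,0,0,0,-3,1,-6,0,0,0,0,-6,1,-10,-0.5,0,0,0,-9,1,-14,-1,0,0,0,-12,1,-18,-1,0,0,0,-15,1,-22,-1.5,0,0,0,-18,1,-26,-2,0,0,0,-21,1,-30,-2,0,0,0,-24,1,-34,-2,0,0,0,-27,1,-37,-2,0,0.3,-0.1,-29.5,1]

```text
clock: 9.95
tcp_pos: [0.507, -0.0659, 0.3458]
orientation: [-0.001, 0.552, 0.834, -0.003]
wrist_force: [1.3, 1.0, 0.0]
finger_gap: 0.0852
```

```bash
python3 fs.py; python3 -c "
from h import *
print(goal([.4535,-.3645,.12],.40))"
```

```text
9.95 fence x,y,z mm [ -47.2 -217.   215.8] F tool [ 0.4  1.6 -0. ] T [-0.03  0.02 -0.01] 0.0852 tool y yaw-YF 29.51
(array([-25.36, -16.48,  22.71]), array([-0.3,  0.1,  0.1]))
```

Request:
send_rows:
  series: [-3,-2,1,0,0,0,1,-6,-4,3,0,0,0,1,-9,-6,5,0,0,0,1,-12,-8,8,0,0,0,1,-15,-10,11,0,0,0,1,-18,-12,14,0,0,0,1,-21,-13.8,17,0,0,0,1,-24,-15.6,20,0,0,0,1,-25.2,-16.4,22,0,0,0,1,-25.2,-16.4,22,0,0,0,1]

```text
clock: 10.78
tcp_pos: [0.451, -0.3622, 0.121]
orientation: [-0.004, 0.554, 0.832, -0.002]
wrist_force: [0.4, 0.2, -1.2]
finger_gap: 0.0854
```

```bash
python3 fs.py; python3 - <<'E'
from h import *
print(goal([.4535,-.3645,.0205],.40))
I={n:read_camera(n) for n in C}
a=I["scene"][130:230,150:290];b=I["top"][190:290,290:430]
cv2.imwrite("pics/c4.png",np.hstack([cv2.resize(v,None,fx=2.85,fy=2.85,interpolation=cv2.INTER_CUBIC) for v in(a,b)]))
E
```

```text
10.78 fence x,y,z mm [ -69.3 -517.8   -9. ] F tool [0.  0.4 1.2] T [ 0.01  0.05 -0.05] 0.0854 tool y yaw-YF 29.21
(array([-0.35,  0.23, 10.05]), array([-0.5, -0.2, -0.2]))
```

View pics/c4.png

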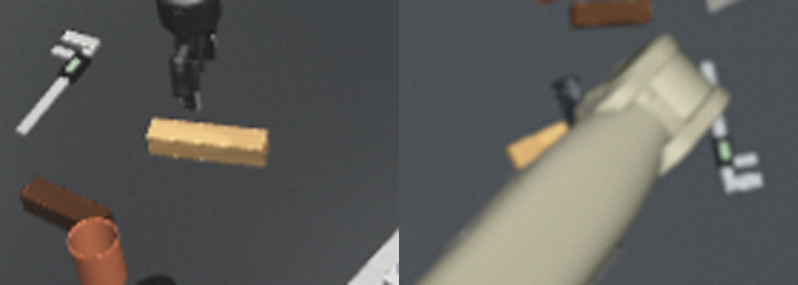

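Request:
send_rows:
  series: [-0.3,0.2,0,-0.5,-0.2,-0.2,1,-0.3,0.2,2,-0.5,-0.2,-0.2,1,-0.3,0.2,5,-0.5,-0.2,-0.2,1,-0.3,0.2,8,-0.5,-0.2,-0.2,1,-0.3,0.2,9.5,-0.5,-0.2,-0.2,1,-0.3,0.2,10,-0.5,-0.2,-0.2,1,-0.3,0.2,10.05,-0.5,-0.2,-0.2,1,-0.3,0.2,10.05,-0.5,-0.2,-0.2,1]

```text
clock: 11.55
tcp_pos: [0.4578, -0.3618, 0.028]
orientation: [0.004, 0.55, 0.835, 0.0]
wrist_force: [0.3, 0.6, 0.3]
finger_gap: 0.0854
```

```bash
python3 fs.py; python3 -c "
from h import *
print(goal([.4535,-.3645,.0205],.40))"
```

```text
11.55 fence x,y,z mm [ -62.6 -516.6 -102. ] F tool [ 0.5  0.5 -0.3] T [-0.02 -0.05  0.  ] 0.0854 tool y yaw-YF 29.76
(array([-0.07, -0.51,  0.74]), array([0.3, 0.4, 0.3]))
```

Request:
send_rows:
  series: [0,0,0,0,0,0,1,0,0,0,0,0,0,1]

```text
clock: 11.72
tcp_pos: [0.4577, -0.3625, 0.0281]
orientation: [0.004, 0.55, 0.835, -0.0]
wrist_force: [0.0, -0.6, 0.7]
finger_gap: 0.0852
```

```bash
python3 fs.py; python3 -c "
from h import *
print(goal([.4535,-.3645,.0205],.40))"
```

```text
11.72 fence x,y,z mm [ -62.6 -517.3 -101.9] F tool [-0.5 -0.2 -0.7] T [ 0.01 -0.05 -0.01] 0.0852 tool y yaw-YF 29.71
(array([-0.01, -0.47,  0.76]), array([0.3, 0.4, 0.3]))
```

Request:
send_rows:
  series: [0,-0.45,0.4,0.3,0.4,0.3,1,0,-0.45,0.75,0.3,0.4,0.3,1,0,-0.45,0.75,0.3,0.4,0.3,1,0,-0.45,0.75,0.3,0.4,0.3,1]

```text
clock: 12.05
tcp_pos: [0.4519, -0.3633, 0.0182]
orientation: [-0.002, 0.553, 0.833, 0.0]
wrist_force: [0.8, -1.0, -0.1]
finger_gap: 0.0853
```

```bash
python3 fs.py; python3 -c "
from h import *
print(goal([.4535,-.3645,.0205],.40))"
```

```text
12.05 fence x,y,z mm [ -68.3 -518.8 -111.8] F tool [-1.2  0.4  0.1] T [0.01 0.   0.05] 0.0853 tool y yaw-YF 29.36
(array([-0.17,  0.1 , -0.23]), array([-0.1, -0.2, -0.1]))
```

Request:
send_rows:
  series: [-0.1,0.1,-0.2,0,0,0,1,-0.1,0.1,-0.2,0,0,0,0.7,-0.1,0.1,-0.2,0,0,0,0.4,-0.1,0.1,-0.2,0,0,0,0.3,-0.1,0.1,-0.2,0,0,0,0.2,-0.1,0.1,-0.2,0,0,0,0,-0.1,0.1,-0.2,0,0,0,0,-0.1,0.1,-0.2,0,0,0,0]
  newtons: 70

```text
clock: 12.72
tcp_pos: [0.4539, -0.3641, 0.021]
orientation: [-0.001, 0.553, 0.833, -0.0]
wrist_force: [-0.7, 0.1, 4.3]
finger_gap: 0.0341
```

```bash
python3 fs.py; python3 -c "
from h import *
print(get_state()['tcp_pos'],goal([.4535,-.3645,.0205],.40))"
```

```text
12.72 fence x,y,z mm [ -66.2 -519.4 -109. ] F tool [ 0.4 -0.6 -4.3] T [ 0.    0.08 -0.01] 0.0341 tool y yaw-YF 29.38
[ 0.45387201 -0.36412612  0.02097164] (array([-0.02, -0.05,  0.05]), array([-0.1, -0.1, -0. ]))
```

Request:
send_rows:
  series: [0,0,-0.5,0,0,0,0,0,0,-2,0,0,0,0,0,0,-5,0,0,0,0,0,0,-8,0,0,0,0,0,0,-11,0,0,3,0,0,0,-14,0,0,6,0,0,0,-17,0,0,9,0,0,0,-20,0,0,13,0,0,0,-23,0,0,18,0,0,0,-25,0,0,22,0]

```text
clock: 13.55
tcp_pos: [0.4545, -0.3645, 0.2737]
orientation: [-0.001, 0.703, 0.711, -0.0]
wrist_force: [1.2, -0.7, -0.7]
finger_gap: 0.0344
```

```bash
python3 fs.py; python3 -c "
from h import *
print(get_state()['tcp_pos'],goal([*(F0+FX*-.03+FY*-.010),.25],YF))"
```

```text
13.55 fence x,y,z mm [ -65.6 -519.7  143.7] F tool [-0.7  1.2  0.7] T [-0.08  0.03  0.01] 0.0344 tool y yaw-YF 7.15
[ 0.45448176 -0.36454506  0.27367129] (array([50.13,  9.87,  2.37]), array([-0.1, -0. ,  7.1]))
```

Request:
send_rows:
  series: [2,0.4,0,0,0,2,0,5,1,0,0,0,5,0,9,1.8,0,0,0,7,0,13,2.5,0,0,0,7,0,17,3.3,0,0,0,7,0,21,4.1,0,0,0,7,0,25,4.9,0,0,0,7,0,29,5.7,0,0,0,7,0,33,6.5,0,0,0,7,0,36,7,0,0,0,7,0]

```text
clock: 14.38
tcp_pos: [0.5184, -0.0004, 0.271]
orientation: [-0.002, 0.743, 0.669, -0.0]
wrist_force: [1.2, -0.6, -1.9]
finger_gap: 0.0343
```

Request:
send_rows:
  series: [3,0.2,0,0,0,0,0,6,0.5,0,0,0,0,0,9,0.7,0,0,0,0,0,12,1,0,0,0,0,0,14,1.2,1,0,0,0,0,14,1.2,1,0,0,0,0,14,1.2,1,0,0,0,0]

```text
clock: 14.97
tcp_pos: [0.5448, 0.1355, 0.2603]
orientation: [-0.002, 0.743, 0.669, -0.002]
wrist_force: [0.4, -0.3, -1.4]
finger_gap: 0.0343
```

```bash
python3 fs.py; python3 - <<'E'
from h import *
print(get_state()['tcp_pos'],goal([*(F0+FX*-.026+FY*-.006),.161],YF))
im=read_camera("scene");cv2.imwrite("pics/s5.png",cv2.resize(im[150:300,260:430],None,fx=4,fy=4,interpolation=cv2.INTER_CUBIC))
E
```

```text
14.97 fence x,y,z mm [-32.5 -12.7 130.3] F tool [-0.3  0.4  1.4] T [-0.01  0.    0.04] 0.0343 tool y yaw-YF 0.52
[0.54479496 0.13549777 0.26026145] (array([0.65, 0.71, 9.92]), array([-0.3, -0.1,  0.5]))
```

View pics/s5.png

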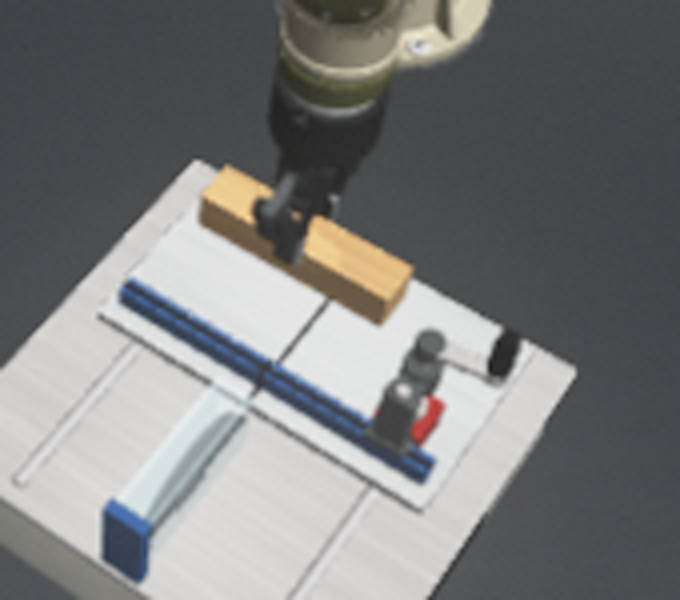

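The stick is held level and parallel above the carriage (stick end at crop (395,300), block at (425,415), crank handle still where I left it). Next I'll lower it.

Request:
send_rows:
  series: [0.3,0.3,2,0,0,0.5,0,0.4,0.5,5,0,0,0.5,0,0.4,0.5,7,0,0,0.5,0,0.4,0.5,8.5,0,0,0.5,0,0.4,0.5,9,0,0,0.5,0,0.4,0.5,9,0,0,0.5,0]

```text
clock: 15.52
tcp_pos: [0.5498, 0.1369, 0.1702]
orientation: [-0.003, 0.747, 0.664, -0.002]
wrist_force: [-0.6, 0.3, -0.9]
finger_gap: 0.0344
```

```bash
python3 fs.py; python3 - <<'E'
from h import *
print(goal([*(F0+FX*-.022+FY*-.004),.152],YF))
E
```

```text
15.52 fence x,y,z mm [-27.7 -10.7  40.2] F tool [ 0.2 -0.6  0.9] T [ 0.02 -0.03 -0.01] 0.0344 tool y yaw-YF -0.22
(array([0.67, 0.58, 1.82]), array([-0.3, -0.1, -0.2]))
```

Lower further, watching for contact with the carriage.

Request:
send_rows:
  series: [0,0,0.6,-0.3,-0.1,-0.2,0,0,0,1.2,-0.3,-0.1,-0.2,0,0,0,1.6,-0.3,-0.1,-0.2,0,0,0,1.9,-0.3,-0.1,-0.2,0,0,0,1.9,-0.3,-0.1,-0.2,0,0,0,1.9,-0.3,-0.1,-0.2,0]

```text
clock: 16.02
tcp_pos: [0.5507, 0.1383, 0.1524]
orientation: [0.001, 0.746, 0.666, 0.001]
wrist_force: [-0.1, -1.0, -1.9]
finger_gap: 0.0342
```

```bash
python3 fs.py
```

```text
16.02 fence x,y,z mm [-26.9  -9.2  22.4] F tool [-1.   0.1  1.9] T [ 0.03 -0.02  0.01] 0.0342 tool y yaw-YF 0.09
```

Request:
send_rows:
  series: [0.4,0,0,0,0,0,0,0.8,0,0,0,0,0,0,1.0,0,0,0,0,0,0,1.2,0,0,0,0,0,0,1.2,0,0,0,0,0,0,1.2,0,0,0,0,0,0]

```text
clock: 16.52
tcp_pos: [0.5521, 0.1504, 0.1523]
orientation: [0.001, 0.745, 0.667, 0.001]
wrist_force: [0.9, 0.2, -1.2]
finger_gap: 0.0341
```

```bash
python3 fs.py
```

```text
16.52 fence x,y,z mm [-26.9   3.   22.3] F tool [0.3 0.8 1.2] T [ 0.01  0.   -0.02] 0.0341 tool y yaw-YF 0.1
```

Request:
send_rows:
  series: [0.1,0,0,0,0,0,0,0.2,0,0,0,0,0,0,0.3,0,0,0,0,0,0,0.3,0,0,0,0,0,0]

```text
clock: 16.85
tcp_pos: [0.5521, 0.1508, 0.1523]
orientation: [0.002, 0.746, 0.666, -0.001]
wrist_force: [-1.0, -7.9, 0.0]
finger_gap: 0.0343
```

```bash
python3 fs.py
```

```text
16.85 fence x,y,z mm [-27.    3.4  22.3] F tool [-8.  -0.1  0. ] T [ 0.13 -1.67 -0.18] 0.0343 tool y yaw-YF 0.0
```

Request:
send_rows:
  series: [-0.15,0.2,0.05,0,0,0,0,-0.15,0.4,0.1,0,0,0,0,-0.15,0.6,0.2,0,0,0,0,-0.15,0.8,0.3,0,0,0,0,-0.15,0.9,0.4,0,0,0,0,-0.15,1,0.5,0,0,0,0,-0.15,1,0.5,0,0,0,0]

```text
clock: 17.43
tcp_pos: [0.5572, 0.1503, 0.1509]
orientation: [-0.001, 0.745, 0.667, -0.002]
wrist_force: [-22.5, -5.4, 30.3]
finger_gap: 0.0342
```

```bash
python3 fs.py
```

```text
17.43 fence x,y,z mm [-21.8   3.4  20.9] F tool [ -7.9 -21.9 -30.2] T [ 4.52 -1.37 -0.39] 0.0342 tool y yaw-YF 0.14
```

Request:
send_rows:
  series: [0.1,0,-0.2,0,0,0,0,0.1,0,-0.35,0,0,0,0,0.1,0.1,-0.35,0,0,0,0,0.1,0.1,-0.35,0,0,0,0]

```text
clock: 17.77
tcp_pos: [0.5605, 0.15, 0.151]
orientation: [0.0, 0.745, 0.667, -0.002]
wrist_force: [-9.6, -7.7, 6.9]
finger_gap: 0.0345
```

```bash
python3 fs.py; python3 - <<'E'
from h import *
I={n:read_camera(n) for n in C}
cv2.imwrite("pics/s6.png",np.hstack([cv2.resize(v,None,fx=4,fy=4,interpolation=cv2.INTER_CUBIC) for v in(I["scene"][185:285,280:380],I["top"][160:260,170:270])]))
E
```

```text
17.77 fence x,y,z mm [-18.6   3.5  21. ] F tool [-8.8 -8.7 -6.9] T [ 1.78 -1.57 -0.61] 0.0345 tool y yaw-YF 0.11
```

View pics/s6.png

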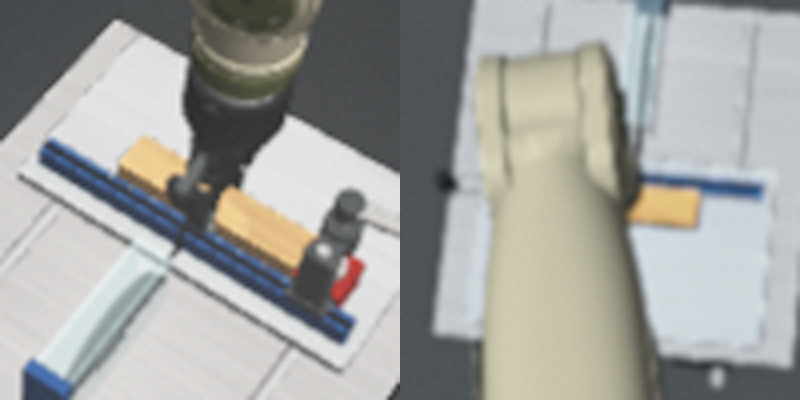

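Request:
send_rows:
  series: [-0.2,0,-0.1,0,0,0,0,-0.2,0.1,-0.1,0,0,0,0,-0.2,0.3,-0.1,0,0,0,0,-0.2,0.3,-0.1,0,0,0,0]

```text
clock: 18.2
tcp_pos: [0.5611, 0.1496, 0.1511]
orientation: [-0.003, 0.745, 0.667, -0.003]
wrist_force: [-13.5, -1.8, 6.2]
finger_gap: 0.0341
```

```bash
python3 fs.py
```

```text
18.2 fence x,y,z mm [-17.8   3.2  21.1] F tool [ -3.3 -13.3  -6.1] T [ 2.67 -0.39 -0.64] 0.0341 tool y yaw-YF 0.2
```

Request:
send_rows:
  series: [0,0.2,0,0,0,0,0,0,0.3,0,0,0,0,0,0,0.3,0,0,0,0,0]

```text
clock: 18.45
tcp_pos: [0.5612, 0.1496, 0.1511]
orientation: [-0.004, 0.745, 0.667, -0.005]
wrist_force: [-20.6, -0.6, 12.0]
finger_gap: 0.0343
```

```bash
python3 fs.py
```

```text
18.45 fence x,y,z mm [-17.8   3.2  21.1] F tool [ -2.8 -20.6 -11.7] T [ 4.21 -0.42 -0.5 ] 0.0343 tool y yaw-YF 0.23
```

Request:
send_rows:
  series: [0,-0.1,0.05,0,0,0,0,0,-0.1,0.05,0,0,0,0,0,-0.1,0.05,0,0,0,0,0,-0.1,0.05,0,0,0,0,0,-0.1,0.05,0,0,0,0]

```text
clock: 18.87
tcp_pos: [0.5612, 0.1496, 0.1511]
orientation: [-0.004, 0.745, 0.667, -0.004]
wrist_force: [-19.4, -2.5, 12.6]
finger_gap: 0.0342
```

```bash
python3 fs.py; python3 - <<'E'
from h import *
print("tilt deg",np.degrees(np.arccos(-rot().as_matrix()[2,2])), get_state()["qvel"].round(4))
I={n:read_camera(n) for n in C}
cv2.imwrite("pics/s7.png",np.hstack([cv2.resize(v,None,fx=4,fy=4,interpolation=cv2.INTER_CUBIC) for v in(I["scene"][195:295,300:400],I["top"][160:260,170:270])]))
E
```

```text
18.87 fence x,y,z mm [-17.8   3.2  21.1] F tool [ -4.6 -19.1 -12.4] T [ 3.9  -0.5  -0.55] 0.0342 tool y yaw-YF 0.22
tilt deg 0.5928240790005389 [ 0.0013 -0.0007  0.0001  0.0001  0.0003 -0.0005]
```

View pics/s7.png

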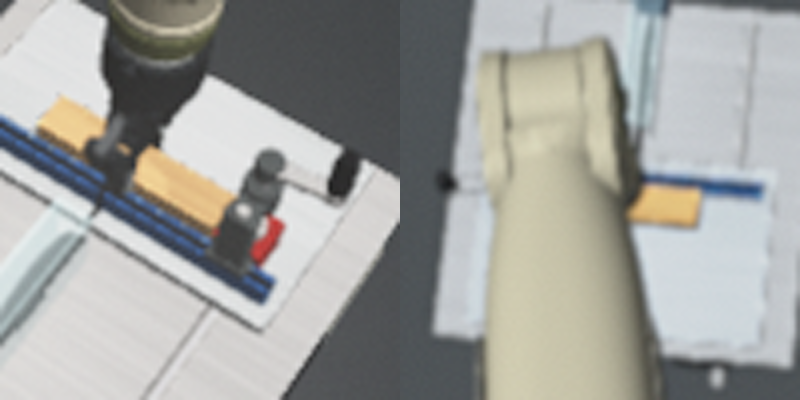

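Request:
send_rows:
  series: [0,0.05,0.08,0,0,0,0,0,0.05,0.08,0,0,0,0,0,0.05,0.08,0,0,0,0,0,0.05,0.08,0,0,0,0]

```text
clock: 19.3
tcp_pos: [0.5612, 0.1496, 0.151]
orientation: [-0.004, 0.745, 0.667, -0.004]
wrist_force: [-21.7, -1.9, 18.0]
finger_gap: 0.034
```

```bash
python3 fs.py; python3 - <<'E'
from workcell import *
s=get_state()
if abs(s["qvel"]).max()<.01 and 12<s["wrist_force"][2]<35: print("handed in",hand_in())
E
python3 fs.py
```

```text
19.3 fence x,y,z mm [-17.8   3.2  21. ] F tool [ -4.2 -21.5 -17.7] T [ 4.41 -0.63 -0.56] 0.034 tool y yaw-YF 0.23
the job is handed in; nothing more can be done
handed in None
the job is handed in; nothing more can be done
```

I handed the job in with the stick still gripped and pressed against the fence, carriage and stop block. No verdict came back, so the result rests on my own checks below.

- **Clamp:** I turned the crank clockwise about 349°, until it came up hard at about 21 N on the handle. I take that as fully tight, but I can't measure the pad force directly. The red block looks unmoved in the pictures.
- **Placing:** I laid the stick on the carriage, slid it to the stop and pressed it diagonally down and in. Extra push at the end no longer moved it, so it is seated on the fence.
- **Last readings before hand-in:**

| Check | Reading |
|---|---|
| Push in towards the fence | about 21 N |
| Push down | about 18 N |
| Push against the stop | about 4 N |
| Gripper off parallel to the fence | 0.2° |
| Gripper tilt (one step before hand-in) | 0.6° |

- **First press stuck:** At about 30 N down, friction on the carriage held the stick about 4 mm short of the fence. I eased off the downward push, seated it against the fence, then pressed down again.
- **Less certain:** Those pushes are totals at the wrist, so how they split between fence and carriage is my estimate. By my vision estimate of the fence, the stick ended about 2 mm short of its expected place along it. I relied on the contact with the stop instead.
- **Bystanders:** None was touched as far as I know, but I took no final picture to confirm it.

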